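# Slide the two filter discs into their recesses

## Robot

A 6-joint arm with a two-finger parallel gripper is mounted at the origin on a cart in front of the work surface, level with it; the furniture and walls round the work are solid. World frame = base frame: x ahead of the robot, y to its left, z up, the work surface at z = 0. Lengths are in m, angles in rad, forces in N, time in s.
With the tool pointing down it reaches from about 0.425 to 0.95 m from the base axis. Payload 3.5 kg.
Tool frame: the origin (TCP) lies between the finger pads; the fingertips stand 14 mm ahead of it and the grasp point (between the pads) lies 5 mm behind it; z points along the fingers, y is the direction in which the jaws open and shut (so a half turn about z gives the same grasp; the last joint's range is limited). The gripper opens to 85 mm and grips with 20 to 120 N. Pads are 22 mm wide; open, the fingers measure 114 mm over their backs; the gripper's body (76 mm by 85 mm) begins 54 mm behind the grasp point. The pads swing forward as they close: fully open they stand 13 mm farther back than shut.
Start: joints at [-1.333, 0.286, 1.577, -0, 1.279, -0.15], TCP at [0.255, -0.625, 0.245] pointing down, gripper open.
Joint ranges: [-2.77, 2.77], [-0.9, 2.22], [0.21, 2.48], [-1.53, 4.67], [0.24, 2.81], [-2.84, 2.84]. Speed limits (rad/s): [2.79, 2.79, 3.14, 3.14, 3.14, 3.14].

## Interface

Orientations are given as a unit quaternion [x, y, z, w].
In Python, from plant import ctrl gives the robot as it stands. The module is installed in compiled form; this text tells all that it offers.
- The arm moves only by the tool servo_tool, never from a script. Its argument "increments" is text: rows parted by semicolons, each of 7 numbers parted by spaces: the turn, a rotation vector about the tool's x, y, z in rad, then the shift along the tool's x, y, z in cm, then the finger opening in cm, from 0 to 8.54. In form: ax ay az dx dy dz claw; .... A call has 1 to 10 rows; each row is the pose to reach, as a shift and turn from the pose commanded when the call began, along the tool's axes at that moment; what a row does not reach only later rows make up. A row lasts 1/12 s, in which the tool goes at most 41.7 mm and 7.16 degrees, less where a joint would pass 70% of its speed; a pose out of reach is approached as far as the arm can. A call with a gripper value outside its range is refused whole. The fingers move at their own pace and stop on an object; "grip_force" is the grip in N (left out, the last holds). Time passes only in rows, so rows that repeat a pose let the fingers close. It gives the time, the measured TCP pose, the force and the opening at its end, in the units of the state.
- ctrl.get_state(): the state, without advancing time (a new reading comes with each control period).
- ctrl.read_camera(name): name is "scene" or "top"; returns (picture, depth): 384x512x3 uint8, red, green, blue; 384x512 float32, m along the optical axis (not along the pixel's ray), 0 where there is no reading.
- ctrl.camera_info(name): a dict with "camera_matrix" (3x3 intrinsics, pixels), "world_to_cam" (4x4, takes a point from world to camera coordinates). Camera axes: x right, y down, z forward; pixel columns grow to the right and rows downward; lengths in m; the calibration is good to about 2 mm. A picture is of the moment at which its call begins. camera_info takes no time and is no camera call.
- ctrl.sign_off(): hands the job in, once; it reports no verdict.
The state is a dict: "time": time; "qpos": joint angles; "dq": joint speeds; "joint_efforts": joint torques, N m; "eef_pos": TCP position; "tcp_rot": TCP orientation; "contact_force": force on the tool from outside, world axes, zero at the start; "wrist_torque": the same for the moment, N m; "opening": opening from 0.0 (shut) to 1.0 (fully open).
Only numpy, scipy, OpenCV 4.12 (cv2) and the standard library are available. Lean on these libraries where they do the work, as an engineer would, in place of code of your own. Each camera call takes 0.05 s, during which the arm holds its last target.

## Task

Seat both loose filter discs of the bench photometer in the flat metal filter stage: push each disc across the stage until it drops into the recess of its own size, the large disc in the large recess and the small disc in the small one, lying flat on the bottom. Push them with the fingertips; the discs must stay down on the stage and never be lifted, and the other things on the bench stay where they are.

Things in the scene. Friction and masses are not known exactly. Their poses are not given: they have to be found in the camera images.
- filter_stage: Fixed metal plate, 155 mm (its x) by 210 mm (y), flat on the worktop; origin: centre of its underside, z up, +x away from the robot, yaw -0.8 to -0.4 rad. Its flat deck is 16 mm above the worktop. Two round blind recesses, 7 mm deep: large at x=+35, y=+50 mm, small at x=+35, y=-50 mm. A lip 6 mm wide rises 6 mm above the deck along the back and both sides; the front is open.
- large_recess (a point): Centre of the bottom of the large recess (54 mm across, 7 mm deep, bottom 9 mm above the worktop); axes as the stage.
- small_recess (a point): Centre of the bottom of the small recess (40 mm across, 7 mm deep, bottom 9 mm above the worktop); axes as the stage.
- large_disc: Large loose filter disc, glass in a plain black ring mount: 50 mm diameter, 9 mm thick, about 50 g. Origin at the centre of its underside, z up. It starts flat on the front half of the deck, about 60 to 130 mm from its recess, in front of either recess. Seated, its top stands 2 mm above the deck.
- small_disc: Small loose filter disc, alike but 36 mm diameter, 9 mm thick, about 30 g. Origin at the centre of its underside. It starts flat on the front half of the deck, beside the large disc (on its left or right). It would also fall into the large recess, where it does not belong. Seated, its top stands 2 mm above the deck.
- timer: Loose bench timer, white, 64 x 68 x 21 mm high, on the worktop left of the stage; origin at the centre of its underside. Leave alone.
- slide_case: Loose blue slide box, 40 x 101 x 32 mm high, on the worktop right of the stage; origin at the centre of its underside. Leave alone.
- tweezers: Loose steel forceps lying flat, 16 x 128 x 10 mm high, on the worktop in front of the stage; origin at the centre of its underside. Leave alone.
- pen: Loose marker pen lying flat, 11 x 132 x 13 mm high, on the worktop behind the stage; origin at the centre of its underside. Leave alone.
- sample_tube: Loose micro sample tube lying flat, 12 x 42 x 12 mm high, on the worktop left of the stage; origin at the centre of its underside. Leave alone.

How it is judged:
By the outcome, as a careful person would: the job done as asked, in the order asked, and still so for the second after the job is handed in, with the robot touching nothing.
It also fails if it takes over 56 s, if anything falls off the work surface, if the arm or the gripper's body presses on something with over 40 N, if the wrist force passes 120 N, or if a joint passes its speed limit or range.

## Working session

There is one attempt and no reset: what is moved stays moved. The work goes in short steps, Python scripts to look and compute and a tool call to move; the robot and the scene stay as the last step left them, time stands still between calls to the robot, and variables do not carry over. Pictures are saved under pics/ and viewed, and the job is handed in when it is done.

Besides the shell and the picture viewer there is one more tool, called after "Request:" as a command line: name --argument value ..., lists and objects as JSON in quotes. servo_tool: Moves the arm, as the interface text tells. Its arguments: {"type":"object","properties":{"increments":{"type":"string"},"grip_force":{"type":"number"}},"required":["increments"]}

```bash
mkdir -p pics; python3 - <<'E'
from plant import ctrl
import cv2, numpy as np
for n in ("top","scene"):
    im,d=ctrl.read_camera(n); cv2.imwrite(f"pics/{n}0.png",im[:,:,::-1]); np.savez(f"{n}0.npz",im=im,d=d)
    i=ctrl.camera_info(n); print(n,np.round(i["camera_matrix"],2).tolist(),np.round(i["world_to_cam"],4).tolist())
print(ctrl.get_state())
E
```

```text
top [[351.46, 0.0, 253.19], [0.0, 351.46, 197.34], [0.0, 0.0, 1.0]] [[-0.0147, -0.9999, 0.0081, -0.3236], [-0.9978, 0.0142, -0.0643, 0.4944], [0.0642, -0.009, -0.9979, 0.8424], [0.0, 0.0, 0.0, 1.0]]
scene [[418.96, 0.0, 247.04], [0.0, 418.96, 191.26], [0.0, 0.0, 1.0]] [[0.4064, -0.9135, -0.0184, -0.4922], [-0.3826, -0.1519, -0.9113, 0.1978], [0.8297, 0.3774, -0.4113, 0.7172], [0.0, 0.0, 0.0, 1.0]]
{'time': 0.1, 'qpos': array([-1.33301311e+00,  2.87142112e-01,  1.57801594e+00, -2.53574948e-05,
        1.27860609e+00, -1.49996312e-01]), 'dq': array([ 0.00137367, -0.00289708, -0.00360709,  0.00058565,  0.0012047 ,
        0.00062947]), 'joint_efforts': array([ 6.25610082e-04, -4.07298160e+01, -2.93697417e+01, -1.93264545e-04,
        3.43050233e-03,  1.17094952e-06]), 'eef_pos': array([ 0.2551313 , -0.62432186,  0.24405004]), 'tcp_rot': array([ 9.81260907e-01,  1.92680706e-01, -5.97674072e-05, -1.08416465e-03]), 'contact_force': array([-0.45122163,  0.74337702, -0.21958789]), 'wrist_torque': array([-0.0419514 ,  0.01370368,  0.03711767]), 'opening': 0.9992219770502104}
```

View pics/top0.png

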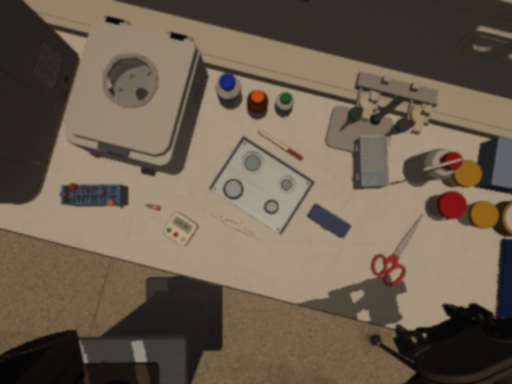

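View pics/scene0.png

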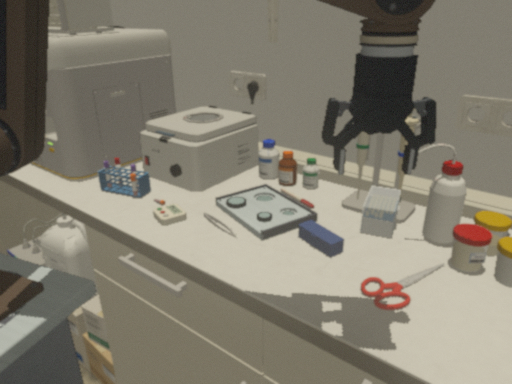

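```bash
cat > h.py <<'E'
import numpy as np, cv2
from plant import ctrl
def proj(n,P):
    i=ctrl.camera_info(n);P=np.atleast_2d(P);c=(i["world_to_cam"]@np.c_[P,np.ones(len(P))].T)[:3]
    u=i["camera_matrix"]@c;return (u[:2]/u[2]).T
def cast(n,uv,z):
    i=ctrl.camera_info(n);T=i["world_to_cam"];R=T[:3,:3];o=-R.T@T[:3,3]
    uv=np.atleast_2d(uv);r=(R.T@np.linalg.inv(i["camera_matrix"])@np.c_[uv,np.ones(len(uv))].T).T
    return o+r*((z-o[2])/r[:,2])[:,None]
def crop(im,u0,v0,w,h,s,f):
    cv2.imwrite(f,cv2.resize(im[v0:v0+h,u0:u0+w,::-1],None,fx=s,fy=s,interpolation=cv2.INTER_CUBIC))
E
python3 - <<'E'
from h import *
im=np.load("top0.npz")["im"]; crop(im,200,125,125,120,5,"pics/topc.png")
im=np.load("scene0.npz")["im"]; crop(im,195,170,150,90,5,"pics/scc.png")
E
```

```text
(no output)
```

View pics/topc.png

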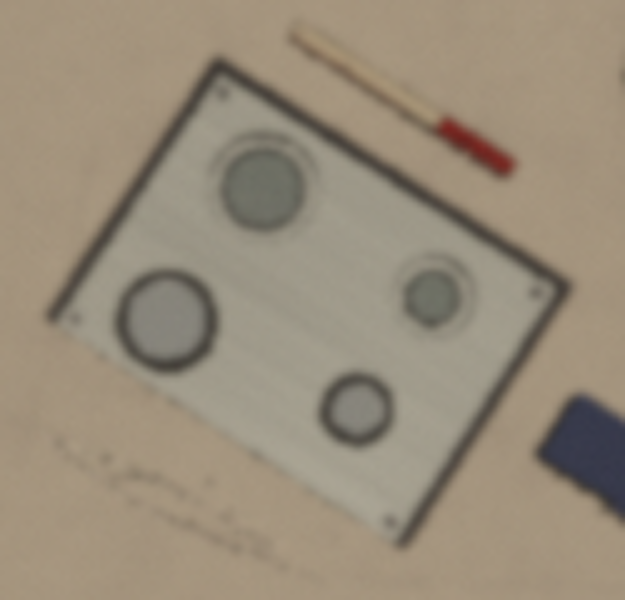

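View pics/scc.png

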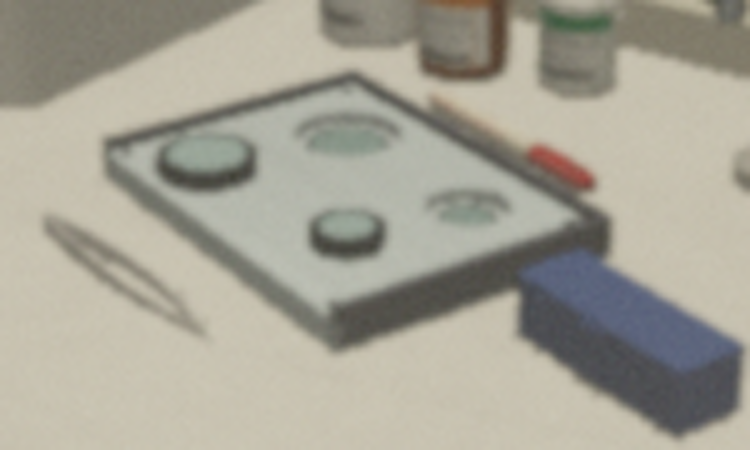

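```bash
cat > m.py <<'E'
from h import *
im=np.load("top0.npz")["im"]
# corner pixels in the crop (5x): (c+0.5)/5-0.5+off
f=lambda c:(np.array(c)+.5)/5-.5+np.array([200,125])
c=f([(218,58),(572,285),(403,549),(49,320)])
W=cast("top",c,.022); W[3]=W[3]
print(W.round(4)); 
print("sides",[np.linalg.norm(W[i]-W[(i+1)%4]).round(4) for i in range(4)])
L=np.array([(77.5,105),(77.5,-105),(-77.5,-105),(-77.5,105)])
A=W[:,:2]-W[:,:2].mean(0); 
th=np.arctan2((L[:,0]*A[:,1]-L[:,1]*A[:,0]).sum(),(L*A).sum()); ctr=W[:,:2].mean(0)
print("stage",ctr,th)
R=np.array([[np.cos(th),-np.sin(th)],[np.sin(th),np.cos(th)]])
for n,l in(("L",(.035,.05)),("S",(.035,-.05))): print(n,(ctr+R@l).round(4))
g=cv2.cvtColor(im,cv2.COLOR_RGB2GRAY)
for n,cc,z in(("Lrec",f([(264,188)])[0],.009),("Srec",f([(432,297)])[0],.009)):
    print(n,cast("top",cc,z).round(4))
big=cv2.resize(g[125:245,200:325],None,fx=5,fy=5,interpolation=cv2.INTER_CUBIC)
_,m=cv2.threshold(big,95,255,cv2.THRESH_BINARY_INV)
cs,_=cv2.findContours(m,cv2.RETR_EXTERNAL,cv2.CHAIN_APPROX_NONE)
for k in cs:
    if cv2.contourArea(k)>1500:
        e=cv2.fitEllipse(k); w=cast("top",f(e[0]),.025)[0]
        print(np.round(e[0]+e[1],1),"diam mm",(np.mean(e[1])/5*(.8424-.03+.04)/351*1000).round(1),w.round(4),"stage",(R.T@(w[:2]-ctr)).round(4))
E
python3 m.py
```

```text
[[ 0.6403 -0.3084  0.022 ]
 [ 0.5257 -0.4798  0.022 ]
 [ 0.3986 -0.3947  0.022 ]
 [ 0.5122 -0.2245  0.022 ]]
sides [np.float64(0.2062), np.float64(0.153), np.float64(0.2046), np.float64(0.1532)]
stage [ 0.51922667 -0.35184481] -0.5873478853169891
L [ 0.5761 -0.3296]
S [ 0.5207 -0.4129]
Lrec [[ 0.5777 -0.3302  0.009 ]]
Srec [[ 0.5221 -0.4126  0.009 ]]
[588.5 452.8  81.5 120.3] diam mm 49.0 [ 0.4437 -0.4852  0.025 ] stage [ 0.011  -0.1528]
[166.8 321.1  97.6  98.8] diam mm 47.7 [ 0.5106 -0.2819  0.025 ] stage [-0.0459  0.0534]
[473.3 146.8  22.8 103.9] diam mm 30.8 [ 0.594  -0.4327  0.025 ] stage [ 0.107  -0.0259]
[302.6 312.1 394.9 474.4] diam mm 211.1 [ 0.514  -0.3479  0.025 ] stage [-0.0065  0.0004]
```

```bash
cat > m2.py <<'E'
from h import *
im=np.load("scene0.npz")["im"].copy(); it=np.load("top0.npz")["im"].copy()
th=-.5873; ctr=np.array([.5196,-.3520]); R=np.array([[np.cos(th),-np.sin(th)],[np.sin(th),np.cos(th)]])
t=np.linspace(0,2*np.pi,40)
g=cv2.cvtColor(it,cv2.COLOR_RGB2GRAY)
big=cv2.resize(g[125:245,200:325],None,fx=5,fy=5,interpolation=cv2.INTER_CUBIC)
m=((big<110)*255).astype(np.uint8)[360:460,300:410]
cs,_=cv2.findContours(m,cv2.RETR_EXTERNAL,cv2.CHAIN_APPROX_NONE);k=max(cs,key=cv2.contourArea);e=cv2.fitEllipse(k)
sp=(np.array(e[0])+[300.5,360.5])/5-.5+[200,125]; S=cast("top",sp,.025)[0]
print(e,S,R.T@(S[:2]-ctr))
D=[((.5106,-.2819),.025,.025),((S[0],S[1]),.018,.025),(ctr+R@(.035,.05),.027,.016),(ctr+R@(.035,-.05),.02,.016)]
for n,I,(u,v,w,h) in(("scene",im,(195,170,150,90)),("top",it,(200,125,125,120))):
    B=cv2.resize(I[v:v+h,u:u+w,::-1],None,fx=5,fy=5,interpolation=cv2.INTER_CUBIC)
    def dr(P):
        p=(proj(n,P)-[u,v]+.5)*5-.5
        cv2.polylines(B,[np.round(p).astype(int)],True,(0,0,255),1)
    L=np.array([(77.5,105),(77.5,-105),(-77.5,-105),(-77.5,105)])/1e3
    dr(np.c_[(R@L.T).T+ctr,np.full(4,.022)])
    for c,r,z in D: dr(np.c_[c[0]+r*np.cos(t),c[1]+r*np.sin(t),0*t+z])
    cv2.imwrite(f"pics/ov_{n}.png",B)
E
python3 m2.py
```

```text
((56.33069610595703, 49.42985153198242), (71.27769470214844, 72.81790161132812), 45.343326568603516) [ 0.46635496 -0.37315744  0.025     ] [-0.03259962 -0.04711619]
```

View pics/ov_scene.png

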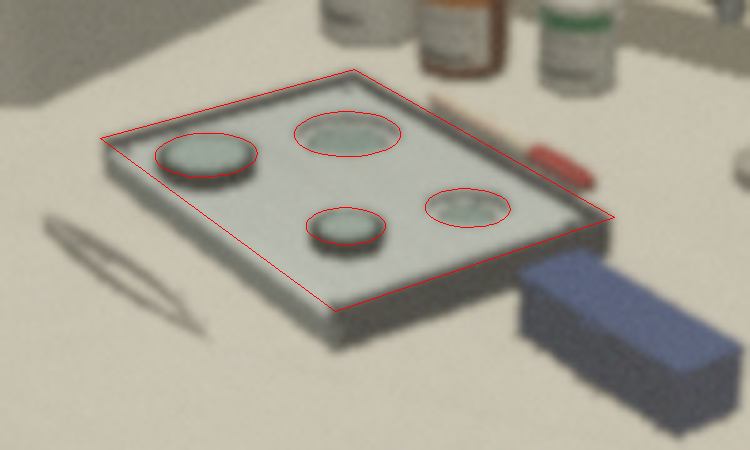

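View pics/ov_top.png

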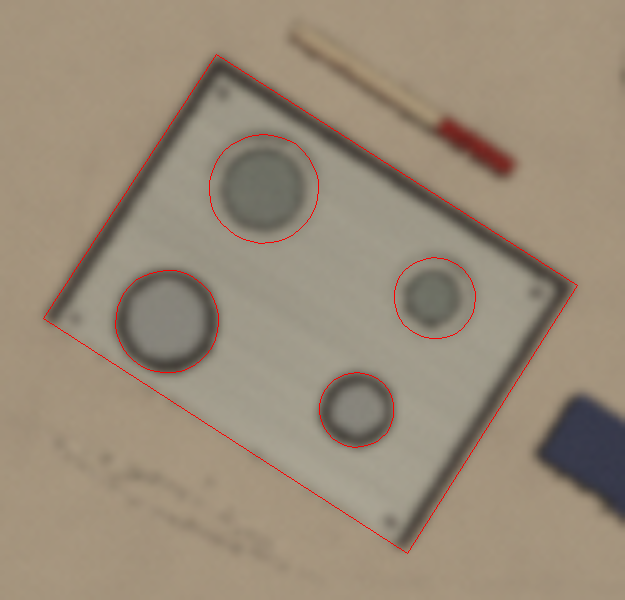

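Request:
servo_tool --increments "0 0 0.12 3.45 -1.57 0.45 2.4; 0 0 0.24 6.9 -3.15 0.9 2.4; 0 0 0.36 10.35 -4.7 1.35 2.4; 0 0 0.48 13.8 -6.3 1.8 2.4; 0 0 0.6 17.2 -7.9 2.25 2.4; 0 0 0.72 20.7 -9.45 2.7 2.4; 0 0 0.84 24.1 -11.0 3.1 2.4; 0 0 0.93 28 -12.8 3.7 2.4; 0 0 0.97 31.5 -14.4 4.2 2.4; 0 0 0.975 34.5 -15.75 4.5 2.4" --grip_force 20

```text
time: 0.93
eef_pos: [0.5161, -0.3458, 0.199]
tcp_rot: [0.957, -0.29, -0.001, -0.001]
contact_force: [0.2, 0.0, 0.1]
opening: 0.282
```

Request:
servo_tool --increments "0 0 0 0 0 0 2.4; 0 0 0 0 0 0 2.4; 0 0 0 0 0 0 2.4; 0 0 0 0 0 0 2.4"

```text
time: 1.27
eef_pos: [0.5144, -0.3496, 0.2003]
tcp_rot: [0.957, -0.29, -0.0, 0.0]
contact_force: [-0.9, -0.3, 0.1]
opening: 0.279
```

Request:
servo_tool --increments "0 0 0 0 0 4 2.4; 0 0 0 0 0 8 2.4; 0 0 0 0 0 12 2.4; 0 0 0 0 0 14.5 2.4; 0 0 0 0 0 16 2.4;  0 0 0 0 0 16 2.4; 0 0 0 0 0 16 2.4; 0 0 0 0 0 16 2.4"

```text
time: 1.93
eef_pos: [0.5155, -0.3503, 0.0421]
tcp_rot: [0.957, -0.29, 0.001, 0.001]
contact_force: [0.6, -0.2, -0.9]
opening: 0.28
```

```bash
python3 - <<'E'
from h import *
im,d=ctrl.read_camera("scene"); crop(im,180,150,170,110,4,"pics/sc1.png")
E
```

```text
(no output)
```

View pics/sc1.png

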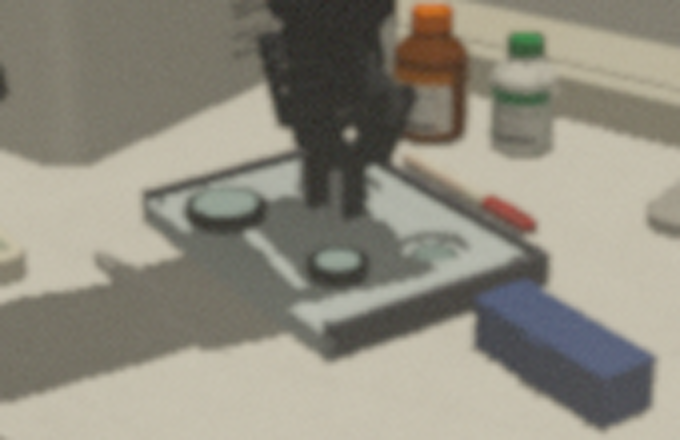

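Request:
servo_tool --increments "0 0 0 0 0 0.3 2.4; 0 0 0 0 0 0.6 2.4; 0 0 0 0 0 0.8 2.4; 0 0 0 0 0 0.9 2.4; 0 0 0 0 0 0.9 2.4; 0 0 0 0 0 0.9 2.4"

```text
time: 2.48
eef_pos: [0.5151, -0.3484, 0.0312]
tcp_rot: [0.957, -0.289, -0.0, -0.0]
contact_force: [-0.1, -0.2, 0.3]
opening: 0.28
```

Request:
servo_tool --increments "0 0 0 0 0 0.1 2.4; 0 0 0 0 0 0.1 2.4; 0 0 0 0 0 0.2 2.4; 0 0 0 0 0 0.2 2.4;  0 0 0 0 0 0.2 2.4"

```text
time: 2.9
eef_pos: [0.5152, -0.3486, 0.03]
tcp_rot: [0.957, -0.289, -0.0, -0.0]
contact_force: [-1.2, 2.0, 4.6]
opening: 0.279
```

Request:
servo_tool --increments "0 0 0 0 0 -2 2.4; 0 0 0 0 0 -3.6 2.4; 0 0 0 -2.5 -1.7 -3.6 2.4; 0 0 0 -5 -3.4 -3.6 2.4; 0 0 0 -7.5 -5 -3.6 2.4; 0 0 0 -8.1 -5.3 -3.6 2.4; 0 0 0 -8.1 -5.3 -3.6 2.4; 0 0 0 -8.1 -5.3 -2.5 2.4; 0 0 0 -8.1 -5.3 -1.5 2.4; 0 0 0 -8.1 -5.3 -1.5 2.4"

```text
time: 3.73
eef_pos: [0.4761, -0.2597, 0.0417]
tcp_rot: [0.957, -0.29, -0.002, -0.001]
contact_force: [-0.4, 0.1, -0.1]
opening: 0.284
```

```bash
cat > look.py <<'E'
import sys
from h import *
k=sys.argv[1]
im,d=ctrl.read_camera("scene"); crop(im,180,150,170,110,4,f"pics/sc{k}.png")
im,d=ctrl.read_camera("top"); crop(im,200,125,125,120,4,f"pics/to{k}.png")
s=ctrl.get_state();c=np.array([.5196,-.352]);t=-.5873
R=np.array([[np.cos(t),-np.sin(t)],[np.sin(t),np.cos(t)]])
print("stage mm",((R.T@(s["eef_pos"][:2]-c))*1e3).round(1),s["eef_pos"][2].round(4),s["contact_force"].round(1))
E
python3 look.py 2
```

```text
stage mm [-86.6  52.8] 0.043 [ 0.7 -0.2  0.7]
```

View pics/sc2.png

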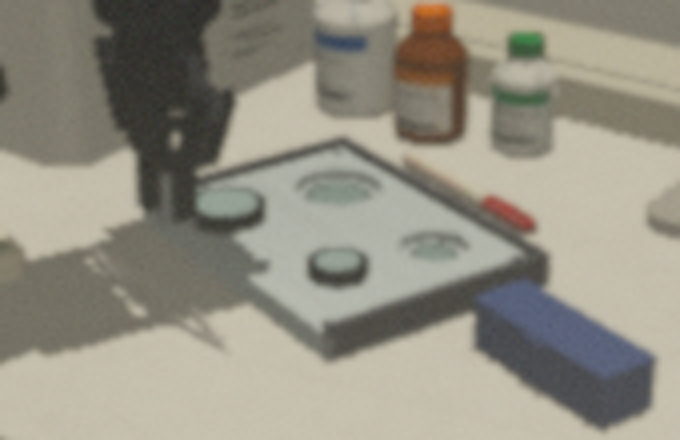

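View pics/to2.png

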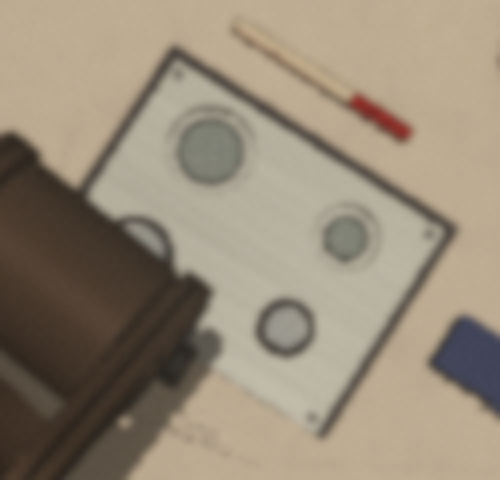

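Request:
servo_tool --increments "0 0 0 0 0 0.6 2.4; 0 0 0 0 0 1.1 2.4; 0 0 0 0 0 1.1 2.4; 0 0 0 0.3 0 1.1 2.4; 0 0 0 0.6 0 1.1 2.4; 0 0 0 0.9 0 1.1 2.4; 0 0 0 1.2 0 1.1 2.4; 0 0 0 1.5 0 1.1 2.4; 0 0 0 1.8 0 1.1 2.4; 0 0 0 2.0 0 1.1 2.4"

```text
time: 4.67
eef_pos: [0.4941, -0.271, 0.0335]
tcp_rot: [0.957, -0.289, 0.0, 0.0]
contact_force: [-0.6, -0.2, 1.8]
opening: 0.281
```

```bash
python3 look.py 3
```

```text
stage mm [-66.1  53.3] 0.0335 [-1.1 -0.1  1.1]
```

View pics/sc3.png

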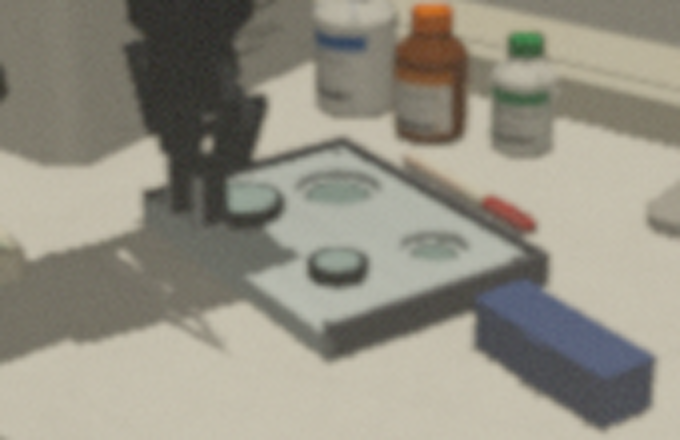

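View pics/to3.png

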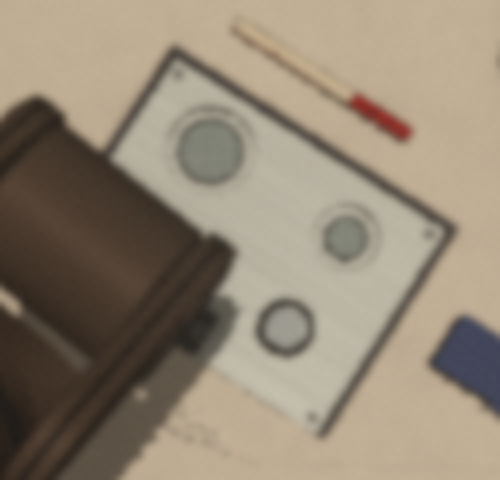

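Request:
servo_tool --increments "0 0 0 0.3 0.02 0 2.4; 0 0 0 0.6 0.04 0 2.4; 0 0 0 0.9 0.06 0 2.4; 0 0 0 1.2 0.08 0 2.4; 0 0 0 1.5 0.1 0 2.4; 0 0 0 1.8 0.12 0 2.4; 0 0 0 2.1 0.14 0 2.4; 0 0 0 2.4 0.16 0 2.4; 0 0 0 2.7 0.18 0 2.4; 0 0 0 3.0 0.2 0 2.4"

```text
time: 5.6
eef_pos: [0.5178, -0.2892, 0.0333]
tcp_rot: [0.957, -0.289, 0.0, 0.0]
contact_force: [-0.1, 0.6, 0.2]
opening: 0.285
```

Request:
servo_tool --increments "0 0 0 0.2 0.01 0 2.4; 0 0 0 0.4 0.02 0 2.4; 0 0 0 0.6 0.03 0 2.4; 0 0 0 0.8 0.04 0 2.4; 0 0 0 1.0 0.05 0 2.4; 0 0 0 1.2 0.06 0 2.4; 0 0 0 1.3 0.07 0 2.4; 0 0 0 1.3 0.07 0 2.4"

```text
time: 6.27
eef_pos: [0.5282, -0.2969, 0.0334]
tcp_rot: [0.957, -0.289, 0.0, 0.0]
contact_force: [-0.5, -0.3, 0.9]
opening: 0.285
```

```bash
python3 look.py 4
```

```text
stage mm [-23.6  50.6] 0.0333 [-0.6 -0.9  0.7]
```

View pics/sc4.png

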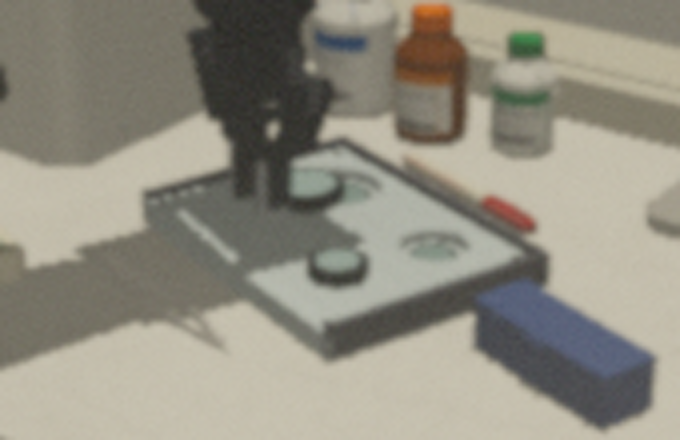

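View pics/to4.png

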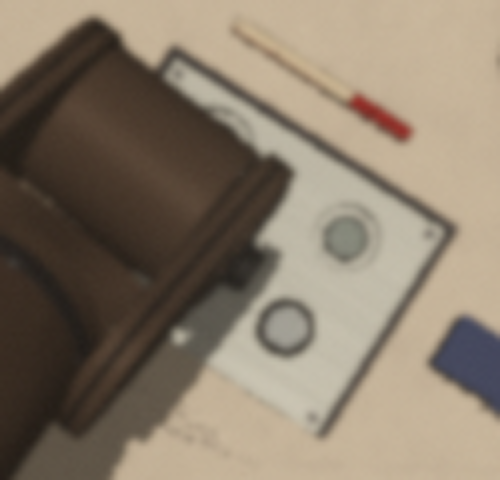

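Request:
servo_tool --increments "0 0 0 0.2 0 0 2.4; 0 0 0 0.4 0.01 0 2.4; 0 0 0 0.6 0.02 0 2.4; 0 0 0 0.8 0.03 0 2.4; 0 0 0 1.0 0.04 0 2.4; 0 0 0 1.2 0.05 0 2.4; 0 0 0 1.4 0.05 0 2.4; 0 0 0 1.6 0.05 0 2.4; 0 0 0 1.8 0.05 0 2.4; 0 0 0 2.0 0.05 0 2.4"

```text
time: 7.2
eef_pos: [0.5446, -0.3084, 0.0334]
tcp_rot: [0.957, -0.289, 0.0, 0.0]
contact_force: [0.1, 0.1, -0.1]
opening: 0.277
```

```bash
python3 look.py 5
```

```text
stage mm [-3.2 50.1] 0.0334 [ 1.   0.3 -0.4]
```

View pics/sc5.png

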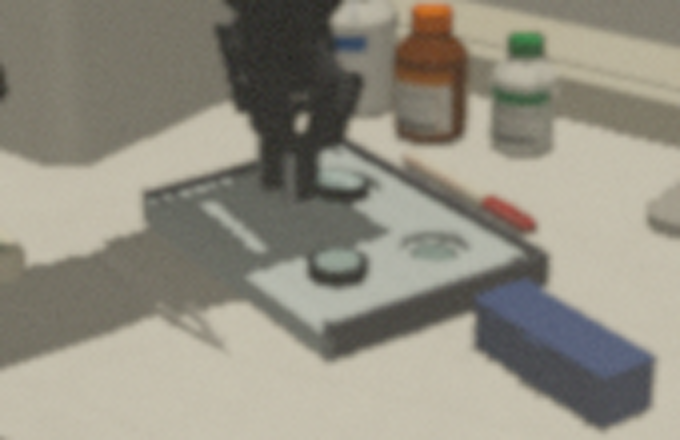

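Request:
servo_tool --increments "0 0 0 0.1 0 0 2.4; 0 0 0 0.2 0 0 2.4; 0 0 0 0.3 0 0 2.4; 0 0 0 0.4 0 0 2.4; 0 0 0 0.5 0 0 2.4; 0 0 0 0.5 0 0 2.4; 0 0 0 0.5 0 0 2.4"

```text
time: 7.88
eef_pos: [0.5486, -0.3111, 0.0334]
tcp_rot: [0.957, -0.289, 0.0, 0.0]
contact_force: [0.8, -0.2, -0.1]
opening: 0.282
```

```bash
python3 look.py 6
```

```text
stage mm [ 1.4 50.1] 0.0333 [-0.9  0.1  0.1]
```

View pics/sc6.png

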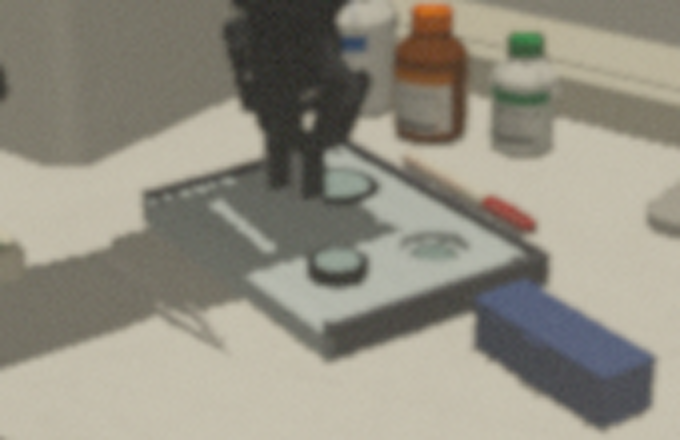

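Request:
servo_tool --increments "0 0 0 -0.8 0 0 2.4; 0 0 0 -0.8 0 -1.5 2.4; 0 0 0 -0.8 0 -3.5 2.4; 0 0 0 -2.5 2.5 -3.5 2.4; 0 0 0 -4.5 5 -3.5 2.4; 0 0 0 -6 7.5 -3.5 2.4; 0 0 0 -6.65 9.7 -3.5 2.4; 0 0 0 -6.65 9.7 -3 2.4; 0 0 0 -6.65 9.7 -2 2.4; 0 0 0 -6.65 9.7 -1 2.4"

```text
time: 8.82
eef_pos: [0.4397, -0.3548, 0.0429]
tcp_rot: [0.957, -0.29, 0.0, 0.0]
contact_force: [0.3, 0.3, -0.4]
opening: 0.279
```

```bash
python3 look.py 7
```

```text
stage mm [-67.  -45.5] 0.0405 [ 0.  -0.1 -0. ]
```

View pics/sc7.png

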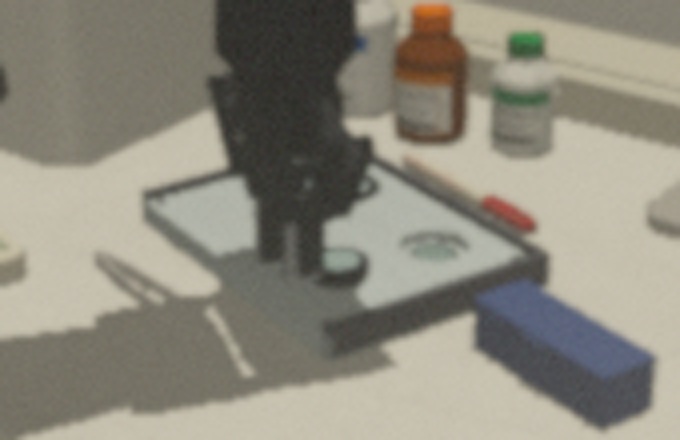

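View pics/to7.png

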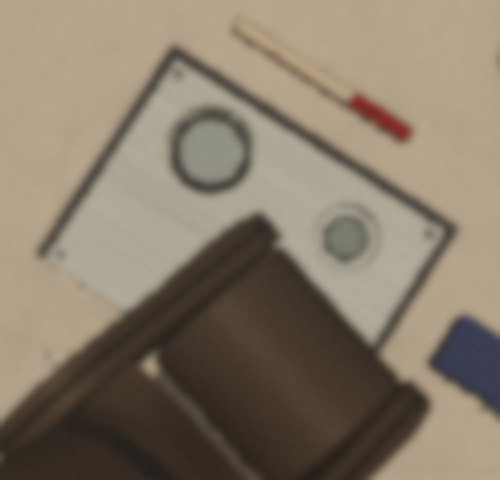

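Request:
servo_tool --increments "0 0 0 0 0 0.4 2.4; 0 0 0 0 0 1.0 2.4; 0 0 0 0 0 1.0 2.4; 0 0 0 0.3 0 1.0 2.4; 0 0 0 0.6 0 1.0 2.4; 0 0 0 0.9 0 1.0 2.4; 0 0 0 1.2 0.03 1.0 2.4; 0 0 0 1.5 0.05 1.0 2.4; 0 0 0 1.8 0.07 1.0 2.4; 0 0 0 2.0 0.08 1.0 2.4"

```text
time: 9.75
eef_pos: [0.456, -0.367, 0.0335]
tcp_rot: [0.957, -0.289, 0.0, 0.0]
contact_force: [-0.2, 0.2, -0.4]
opening: 0.28
```

```bash
python3 look.py 8
```

```text
stage mm [-44.7 -47.8] 0.0335 [ 0.2  0.2 -0.5]
```

View pics/sc8.png

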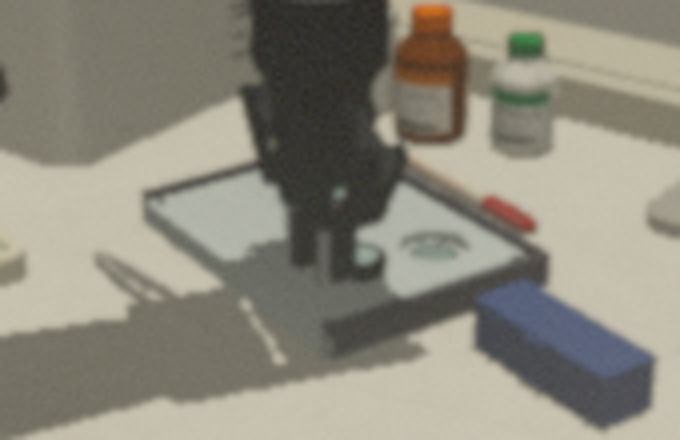

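Request:
servo_tool --increments "0 0 0 0.3 0.01 0 2.4; 0 0 0 0.6 0.03 0 2.4; 0 0 0 0.9 0.04 0 2.4; 0 0 0 1.2 0.06 0 2.4; 0 0 0 1.5 0.07 0 2.4; 0 0 0 1.8 0.09 0 2.4; 0 0 0 2.1 0.1 0 2.4; 0 0 0 2.4 0.12 0 2.4; 0 0 0 2.6 0.13 0 2.4; 0 0 0 2.8 0.14 0 2.4"

```text
time: 10.68
eef_pos: [0.4784, -0.3835, 0.0333]
tcp_rot: [0.957, -0.289, -0.0, -0.0]
contact_force: [0.5, 0.0, -0.1]
opening: 0.28
```

Request:
servo_tool --increments "0 0 0 0.2 0.01 0 2.4; 0 0 0 0.4 0.02 0 2.4; 0 0 0 0.6 0.03 0 2.4; 0 0 0 0.8 0.04 0 2.4; 0 0 0 1.0 0.05 0 2.4; 0 0 0 1.2 0.06 0 2.4; 0 0 0 1.4 0.07 0 2.4; 0 0 0 1.6 0.08 0 2.4; 0 0 0 1.6 0.08 0 2.4"

```text
time: 11.43
eef_pos: [0.4914, -0.3932, 0.0334]
tcp_rot: [0.957, -0.289, 0.0, 0.0]
contact_force: [-0.1, -0.0, 0.1]
opening: 0.283
```

```bash
python3 look.py 9
```

```text
stage mm [ -1.  -49.8] 0.0333 [-0.8  0.3  0.1]
```

View pics/sc9.png

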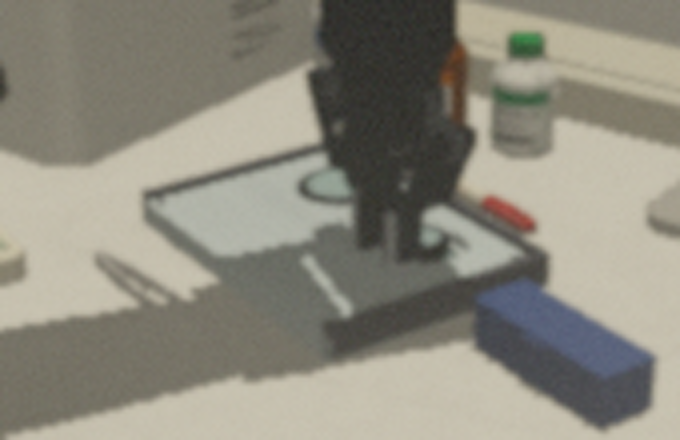

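Disc partly over its recess at about (430,240) in the crop; finish slowly.

Request:
servo_tool --increments "0 0 0 0.15 0 0 2.4; 0 0 0 0.3 0 0 2.4; 0 0 0 0.45 0 0 2.4; 0 0 0 0.6 0.01 0 2.4; 0 0 0 0.7 0.01 0 2.4; 0 0 0 0.8 0.01 0 2.4; 0 0 0 0.9 0.02 0 2.4; 0 0 0 1.0 0.02 0 2.4; 0 0 0 1.1 0.02 0 2.4; 0 0 0 1.1 0.02 0 2.4"

```text
time: 12.37
eef_pos: [0.5002, -0.3993, 0.0333]
tcp_rot: [0.957, -0.289, 0.0, 0.0]
contact_force: [0.4, 0.1, -0.3]
opening: 0.283
```

```bash
python3 look.py 10
```

```text
stage mm [  9.9 -50. ] 0.0333 [0.  0.3 0.1]
```

View pics/sc10.png

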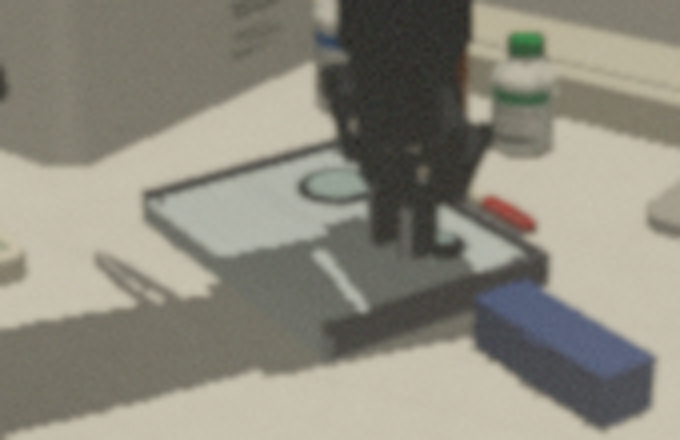

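Request:
servo_tool --increments "0 0 0 -0.8 0 0 2.4; 0 0 0 -0.8 0 -2 2.4; 0 0 0 -0.8 0 -5 2.4; 0 0 0 -3 2 -9 2.4; 0 0 0 -5 5 -12 2.4; 0 0 0 -6 8 -14 2.4; 0 0 0 -7 12 -15 2.4; 0 0 0 -7 15 -15 2.4; 0 0 0 -7 18 -15 2.4; 0 0 0 -7 18 -15 2.4"

```text
time: 13.3
eef_pos: [0.3385, -0.5142, 0.1845]
tcp_rot: [0.956, -0.292, 0.0, 0.002]
contact_force: [-0.9, 1.4, 0.6]
opening: 0.28
```

```bash
python3 look.py 11
```

```text
stage mm [ -60.9 -230.9] 0.1831 [ 0.9  0.2 -0. ]
```

View pics/sc11.png

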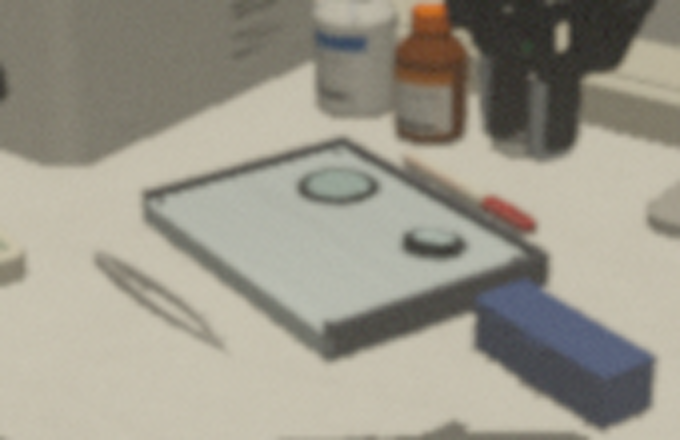

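View pics/to11.png

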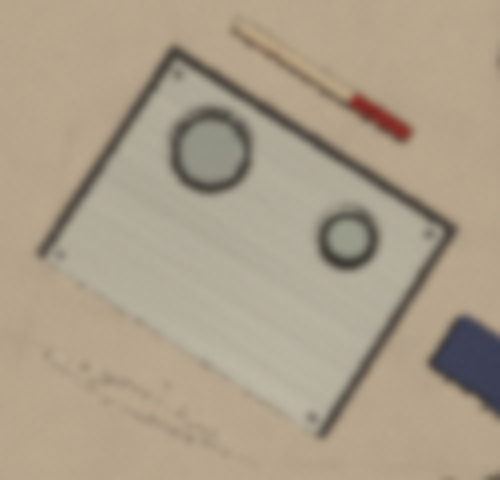

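```bash
cat > chk.py <<'E'
from h import *
import sys
k=sys.argv[1]
ctr=np.array([.5196,-.352]);t=-.5873
R=np.array([[np.cos(t),-np.sin(t)],[np.sin(t),np.cos(t)]]);a=np.linspace(0,6.28,50)
I={}
for n,(u,v,w,h) in(("scene",(240,185,70,45)),("top",(240,145,60,50))):
    im,d=ctrl.read_camera(n)
    B=cv2.resize(im[v:v+h,u:u+w,::-1],None,fx=10,fy=10,interpolation=cv2.INTER_CUBIC)
    for y,r in((.05,.027),(-.05,.02)):
        c=ctr+R@(.035,y);p=(proj(n,np.c_[c[0]+r*np.cos(a),c[1]+r*np.sin(a),0*a+.016])-[u,v]+.5)*10-.5
        cv2.polylines(B,[np.round(p).astype(int)],True,(0,0,255),1)
    cv2.imwrite(f"pics/chk_{n}{k}.png",B)
    # depth heights over discs
    i=ctrl.camera_info(n);T=i["world_to_cam"];vv,uu=np.mgrid[0:384,0:512];K=i["camera_matrix"]
    C=np.stack([(uu-K[0,2])/K[0,0]*d,(vv-K[1,2])/K[1,1]*d,d],-1);W=(C-T[:3,3])@T[:3,:3]
    for nm,y,r in(("L",.05,.022),("S",-.05,.016)):
        s=((W[...,:2]-ctr)@R)-[.035,y];m=(np.hypot(s[...,0],s[...,1])<r)&(d>0)
        A=np.c_[s[m],np.ones(m.sum())];co,*_=np.linalg.lstsq(A,W[m][:,2],rcond=None)
        print(n,nm,m.sum(),"z mm",(co[2]*1e3).round(1),"slope x,y",co[:2].round(3))
    s=((W[...,:2]-ctr)@R);m=(abs(s[...,0]+.03)<.03)&(abs(s[...,1])<.08)&(d>0);print(n,"deck z",(W[m][:,2].mean()*1e3).round(1))
E
python3 chk.py a
```

```text
scene L 93 z mm 18.4 slope x,y [-0.005  0.003]
scene S 39 z mm 21.1 slope x,y [-0.084 -0.204]
scene deck z 15.7
top L 247 z mm 16.5 slope x,y [-0.001  0.001]
top S 132 z mm 19.9 slope x,y [-0.187 -0.106]
top deck z 14.0
```

View pics/chk_scenea.png

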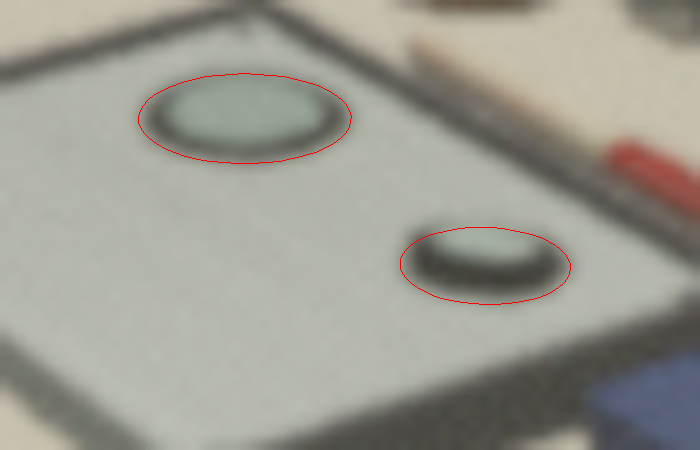

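View pics/chk_topa.png

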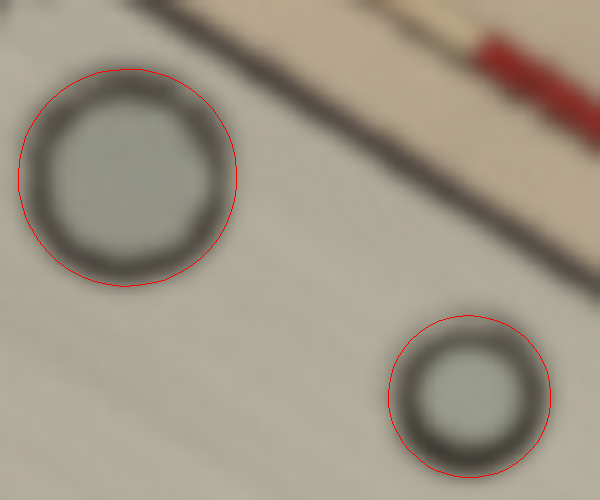

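Request:
servo_tool --increments "0 0 -0.1 1 -3 0 2.4; 0 0 -0.2 2 -6 0 2.4; 0 0 -0.3 3.5 -9 1 2.4; 0 0 -0.4 5 -12 3 2.4; 0 0 -0.5 6 -15 6 2.4; 0 0 -0.5 6.6 -16.5 9 2.4; 0 0 -0.5 6.6 -16.5 11 2.4; 0 0 -0.5 6.6 -16.5 12.3 2.4; 0 0 -0.5 6.6 -16.5 12.3 2.4; 0 0 -0.5 6.6 -16.5 12.3 2.4"

```text
time: 14.33
eef_pos: [0.4884, -0.4087, 0.06]
tcp_rot: [0.999, -0.043, -0.0, -0.0]
contact_force: [-0.4, -0.8, 1.1]
opening: 0.284
```

```bash
python3 look.py 12
```

```text
stage mm [  7.1 -65.7] 0.0624 [-0.3 -1.4  0.3]
```

View pics/sc12.png

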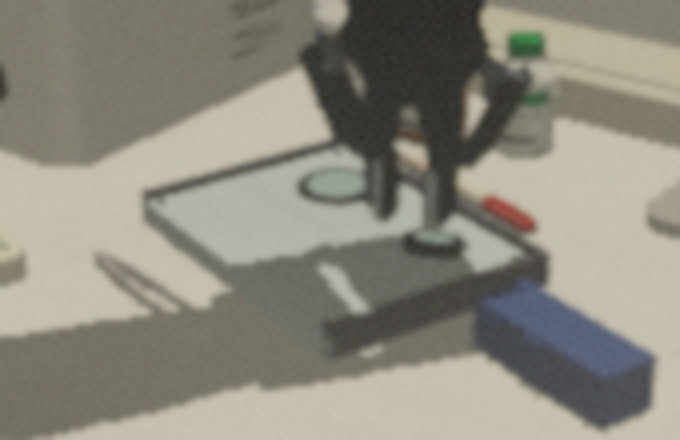

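Request:
servo_tool --increments "0 0 0 -0.2 0 1 2.4; 0 0 0 -0.2 0 2 2.4; 0 0 0 -0.2 0 2.7 2.4; 0 0 0 -0.2 0 2.7 2.4; 0 0 0 -0.2 0 2.7 2.4"

```text
time: 14.85
eef_pos: [0.4858, -0.4088, 0.0322]
tcp_rot: [0.999, -0.044, -0.001, -0.001]
contact_force: [0.1, -0.1, 0.4]
opening: 0.279
```

Request:
servo_tool --increments "0 0 0 0.2 0 0 2.4; 0 0 0 0.4 0 0 2.4; 0 0 0 0.5 0 0 2.4; 0 0 0 0.6 0 0 2.4; 0 0 0 0.7 0 0 2.4; 0 0 0 0.8 0 0 2.4; 0 0 0 0.9 0 0 2.4; 0 0 0 0.95 0 0 2.4; 0 0 0 1.0 0 0 2.4; 0 0 0 1.0 0 0 2.4"

```text
time: 15.68
eef_pos: [0.4965, -0.4101, 0.0333]
tcp_rot: [0.999, -0.044, 0.0, 0.0]
contact_force: [-1.0, 0.1, 0.5]
opening: 0.282
```

```bash
python3 look.py 13
```

```text
stage mm [ 12.9 -61.2] 0.0333 [ 0.7  0.1 -0.4]
```

View pics/sc13.png

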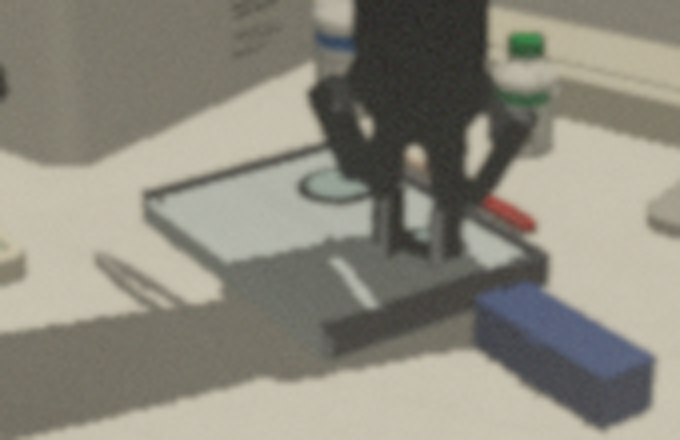

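Request:
servo_tool --increments "0 0 0 0.05 0 0 2.4; 0 0 0 0.1 0 0 2.4; 0 0 0 0.15 0 0 2.4; 0 0 0 0.2 0 0 2.4; 0 0 0 0.25 0 0 2.4; 0 0 0 0.25 0 0 2.4"

```text
time: 16.28
eef_pos: [0.499, -0.4103, 0.0333]
tcp_rot: [0.999, -0.044, 0.0, 0.0]
contact_force: [-0.5, 0.7, 0.3]
opening: 0.28
```

```bash
python3 look.py 14; python3 - <<'E'
from h import *
im,d=ctrl.read_camera("scene"); crop(im,260,185,60,45,10,"pics/z14.png")
E
```

```text
stage mm [ 15.1 -60. ] 0.0333 [ 0.4 -0.8  0.1]
```

View pics/z14.png

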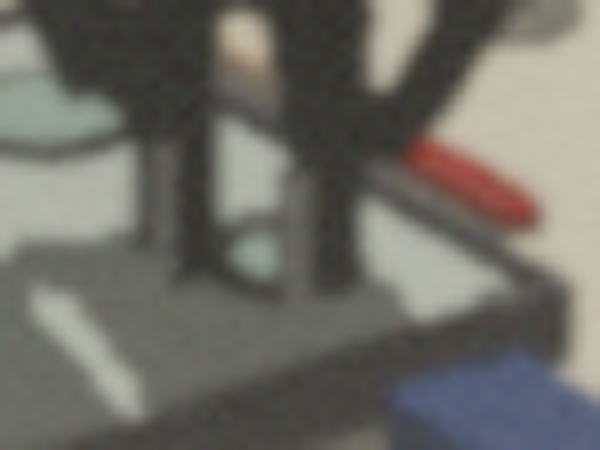

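Request:
servo_tool --increments "0 0 0 -0.7 0 0 2.4; 0 0 0 -0.7 0 -2 2.4; 0 0 0 -0.7 0 -5 2.4; 0 0 0 -2 1 -9 2.4; 0 0 0 -4 4 -12 2.4; 0 0 0 -7 7 -14 2.4; 0 0 0 -10 10 -15 2.4; 0 0 0 -13 13 -15 2.4; 0 0 0 -15 15 -15 2.4; 0 0 0 -15 15 -15 2.4"

```text
time: 17.27
eef_pos: [0.3306, -0.5513, 0.1845]
tcp_rot: [0.999, -0.047, -0.001, 0.002]
contact_force: [0.4, -0.6, 0.6]
opening: 0.282
```

```bash
python3 look.py 15; python3 chk.py b
```

```text
stage mm [ -45.7 -265.2] 0.1832 [-0.6 -0.3 -0.5]
scene L 101 z mm 18.2 slope x,y [ 0.011 -0.005]
scene S 67 z mm 18.3 slope x,y [0.033 0.015]
scene deck z 15.7
top L 249 z mm 16.5 slope x,y [ 0.002 -0.004]
top S 128 z mm 16.5 slope x,y [ 0.027 -0.005]
top deck z 14.0
```

View pics/chk_sceneb.png

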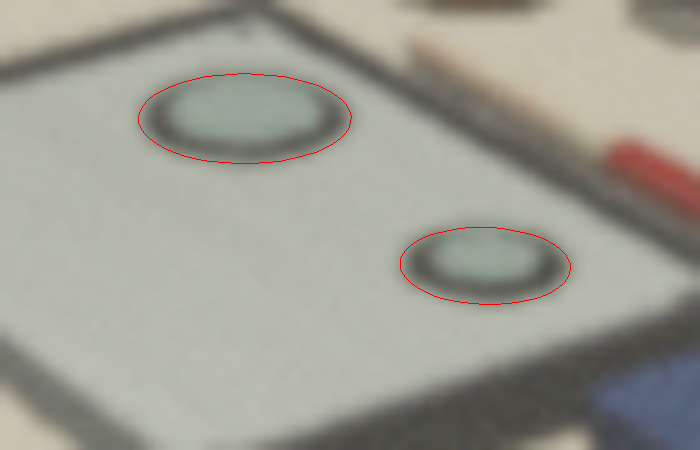

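View pics/chk_topb.png

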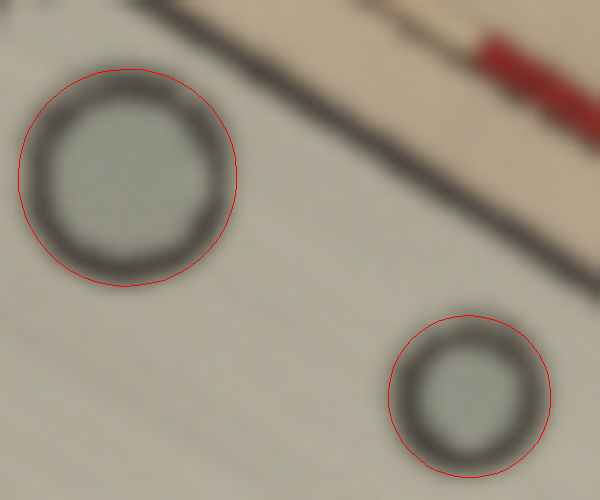

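View pics/to15.png

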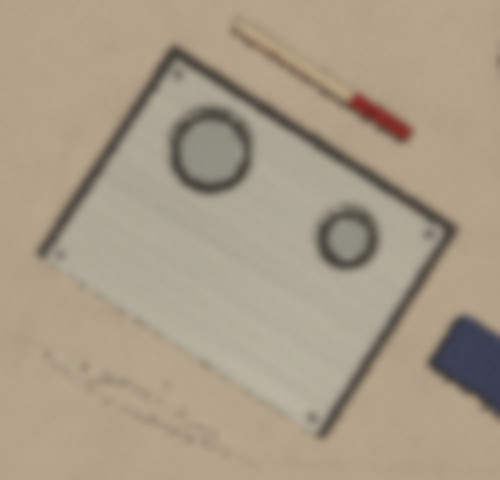

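View pics/sc15.png

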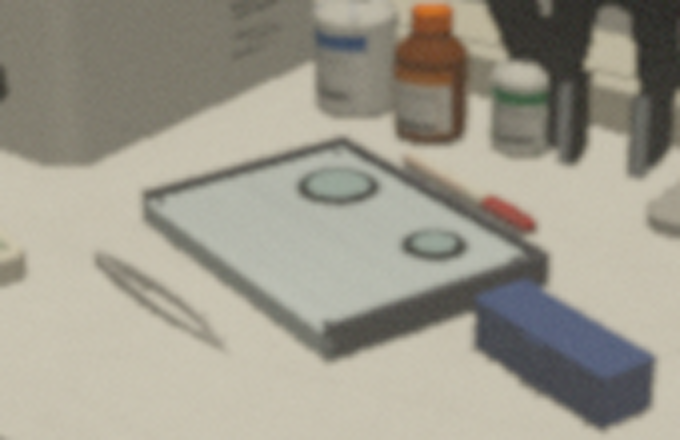

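```bash
for i in c d e f; do python3 chk.py $i | grep -v deck; done
```

```text
scene L 98 z mm 18.4 slope x,y [0.012 0.001]
scene S 66 z mm 18.2 slope x,y [0.024 0.002]
top L 252 z mm 16.6 slope x,y [-0.004 -0.002]
top S 131 z mm 16.4 slope x,y [0.014 0.007]
scene L 97 z mm 18.2 slope x,y [-0.002 -0.005]
scene S 65 z mm 18.3 slope x,y [0.003 0.005]
top L 251 z mm 16.5 slope x,y [-0.018 -0.01 ]
top S 132 z mm 16.4 slope x,y [-0.011  0.014]
scene L 102 z mm 18.3 slope x,y [0.022 0.001]
scene S 64 z mm 18.2 slope x,y [0.023 0.005]
top L 249 z mm 16.2 slope x,y [-0.014 -0.01 ]
top S 133 z mm 16.4 slope x,y [ 0.009 -0.003]
scene L 96 z mm 18.2 slope x,y [-0.002  0.003]
scene S 65 z mm 18.2 slope x,y [ 0.008 -0.014]
top L 245 z mm 16.2 slope x,y [-0.006 -0.019]
top S 132 z mm 16.3 slope x,y [-0.026  0.   ]
```

Both discs lie flat within the noise, 2.2–2.6 mm above the deck reading. Handing in.

```bash
python3 -c "
from plant import ctrl
print(ctrl.sign_off())"
```

```text
the job is handed in; nothing more can be done
None
```

Both discs are seated flat, the large one in the large recess and the small one in the small recess. I pushed each from behind with two part-open fingertips held about 3 mm above the deck.

- **Large disc:** it dropped in on the first push.
- **Small disc:** the first check showed it tilted, with its rear-right edge on the rim at about 12°. I fixed this with a short second push from the rear right.
- **Last checks:** in both cameras each disc top reads about 2–3 mm above the deck, against 2 mm expected. Residual slopes are about 0.03 or less, which is within the noise. The top camera reads all heights about 2 mm low, which matches its calibration tolerance.
- **Forces and time:** the forces reported after each move stayed below about 6 N, the highest being a deliberate light touch on the deck to find its height. The arm's clock was at about 18 s of the 56 s allowed.
- **Other items:** I moved nothing else on purpose. The pen, slide case and tweezers look unmoved in the last pictures. I did not check the timer or the sample tube, but the arm did not work near them.

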